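Lock back the spring pusher of an empty lane for restocking

ROBOT

A 6-joint arm with a two-finger parallel gripper is mounted at the origin on the work surface. World frame = base frame: x ahead of the robot, y to its left, z up, the work surface at z = 0. Lengths are in m, angles in rad, forces in N, time in s.
With the tool pointing down it reaches from about 0.225 to 0.725 m from the base axis. Payload 3.1 kg.
Tool frame: the origin (TCP) lies midway between the tips of the shut fingers; the grasp point (between the pads) lies 19 mm behind it; z points along the fingers, y is the line along which they close (so a half turn about z gives the same grasp; the last joint's range is limited). The gripper opens to 85 mm and grips with 20 to 120 N. Pads are 22 mm wide; open, the fingers measure 114 mm over their backs; the gripper's body (76 mm by 85 mm) begins 54 mm behind the grasp point. The pads swing forward as they close: fully open they stand 13 mm farther back than shut.
Start: joints at [1.115, 0.048, 0.099, 1.622, 0, 1.443], TCP at [0.169, 0.497, 0.231] pointing down, gripper open.
Joint ranges: [-2.91, 2.91], [-0.99, 1.94], [-1.21, 1.42], [-2.12, 2.29], [-1.49, 1.47], [-3.14, 3.14]. Speed limits (rad/s): [2.79, 2.79, 3.14, 3.14, 3.14, 3.14].

INTERFACE

Orientations are given as a 3x3 rotation matrix whose columns are the frame's x, y, z axes.
In Python, from workcell import robot gives the robot as it stands. The module is installed in compiled form; this text tells all that it offers. Calls block until the motion is done:
- robot.move_ptp(position, orientation): joint-space move of the TCP to a pose.
- robot.move_linear(position, rate=0.15, frame=None): straight line of the TCP; frame=None keeps the orientation; rate is the mean speed in m/s.
- robot.move_j(angles): joint-space move.
- robot.command_gripper(opening, f_grip=None): finger opening in m; f_grip is the grip in N (None keeps the last); returns when the fingers have stopped.
- robot.pause(seconds).
- robot.ik(position, orientation): joint angles nearest the present ones, or None.
- robot.read_state(): the state.
- robot.snapshot(name): name is "scene" or "top"; returns a dict with "img" (384x512x3 uint8, red, green, blue), "depth" (384x512 float32, m along the optical axis (not along the pixel's ray), 0 where there is no reading), "fx", "fy", "cx", "cy" (pixels), "T" (4x4, takes a point from camera to world coordinates). Camera axes: x right, y down, z forward; pixel columns grow to the right and rows downward; lengths in m; the calibration is good to about 2 mm. A picture is of the moment at which its call begins.
A pose or a line that the arm cannot do raises robot.Unreachable and nothing moves.
- robot.close_job(): hands the job in; it is judged then, once.
The state is a dict: "time": time; "q": joint angles; "qvel": joint speeds; "effort": joint torques, N m; "tcp_pos": TCP position; "tool_rot": TCP orientation; "contact_force": force on the tool from outside, world axes, zero at the start; "torque": the same for the moment, N m; "width": finger opening in m; "finger_force": force on a finger pad.
Only numpy, scipy, OpenCV 4.12 (cv2) and the standard library are available. Lean on these libraries where they do the work, as an engineer would, in place of code of your own. Each camera call takes 0.05 s, during which the arm holds its last target. There are 200 camera calls.

TASK

On the three-lane spring-pusher display of the cosmetics stall, get the empty lane ready for restocking: with the fingertips push its pusher back until its stop pin is clearly past the catch on the lane's wall, a centimetre or so, but do not run it against the end of its travel; then let go, so that the spring brings it forward again and it stays latched on the catch. Leave the two stocked lanes, with their cartons and pushers, and the loose goods beside the display as they are.

Things in the scene. Friction and masses are not known exactly. Their poses are not given: they have to be found in the camera images.
- rack: The display: white board 270 x 345 mm, 12 mm thick, fixed on the table, with 48 mm high end cheeks. Origin: centre of its underside. Its x axis runs from the front (the side nearer the robot, where the lanes have their low front lip) to the back, y to its left, z up. It carries three like lanes side by side, 105 mm apart, axes parallel to the board's.
- lane_empty: The lane without cartons: left, middle or right one. 250 mm long (x, front to back), 78 mm wide (y), axes as the rack's. Origin: centre of its underside, 12 mm above the table; the floor's top is 6 mm higher. Clear side walls: inner faces 72 mm apart, 30 mm above the lane floor. Front lip: inner face at x = -121 mm, 25 mm above the floor. Back stop: from x = 117 mm, 30 mm high.
- pusher_empty (a joint): Travel in m of the empty lane's sprung pusher along the lane's +x: 0 = at the front, where its spring holds it; grows as it is pushed to the back; 0.155 = end stop. The spring pushes it forward with 2.4 N at 0, 3.6 N at the end; passing the catch takes 11 to 13 N in all. Let go, it runs forward at up to about 0.5 m/s.
- paddle_empty (a point): Point on the front face of that pusher's paddle, on the lane's centre line, 62 mm above the lane floor (80 mm above the table). The paddle is an upright grey plate 56 mm wide, 4 mm thick (12 mm at its rolled top edge), from 3 to 81 mm above the lane floor. At travel 0 this point is at lane x = -85 mm. Axes as the lane's. Push here, towards +x.
- pin_empty (a point): Centre of the pusher's upright steel stop pin, 8 mm in diameter, at the paddle's left edge (6 mm behind the front face, 31 mm to the left of the lane's centre line), 36 mm above the lane floor.
- catch_empty: The catch: aluminium block 26 x 16 mm clamped astride the lane's left wall, top 46 mm above the lane floor. A brass bolt, front side bevelled like a door latch's, stands 10 mm into the lane, 31 to 43 mm above the floor. Axes as the lane's; origin at floor height, mid wall, in the plane of the bolt's flat rear face. Latched, the pin rests on that face, its centre at x = +4 mm here.
- bolt_empty (a joint): How far in m that catch's sprung bolt is pressed into its block: 0 = fully out, 0.011 = fully in. The pin, pushed back over the bevel (which starts 14 mm in front of the flat face), presses it in about 9 mm; once the pin is past, the bolt springs out in front of it.
- paddle_b (a point): The same point on the paddle of the lane that holds three cartons (paddle pressed against the last carton by its spring). To be left alone.
- paddle_c (a point): The same point on the paddle of the lane that holds two cartons. To be left alone.
- carton_b0: Loose pale carton 40 x 48 x 58 mm (x, y, z), 70 g, standing in the three-carton lane, number 1 from the front. Origin: centre of its underside.
- carton_b1: Loose pale carton 40 x 48 x 58 mm (x, y, z), 70 g, standing in the three-carton lane, number 2 from the front. Origin: centre of its underside.
- carton_b2: Loose pale carton 40 x 48 x 58 mm (x, y, z), 70 g, standing in the three-carton lane, number 3 from the front. Origin: centre of its underside.
- carton_c0: Loose pale carton 40 x 48 x 58 mm (x, y, z), 70 g, standing in the two-carton lane, number 1 from the front. Origin: centre of its underside.
- carton_c1: Loose pale carton 40 x 48 x 58 mm (x, y, z), 70 g, standing in the two-carton lane, number 2 from the front. Origin: centre of its underside.
- jar: Loose closed cream jar, 52 mm in diameter, 42 mm high, standing on the table beside the display. Origin: centre of its underside.
- lipstick: Loose closed black lipstick, 22 mm in diameter, 68 mm high, standing on the table beside the display. Origin: centre of its underside.
- compact: Loose round powder compact, 70 mm in diameter, 18 mm high, lying on the table beside the display. Origin: centre of its underside.
There are look-alikes about, which are no part of the job. What is shaped like the jar but red is not meant.

How it is judged:
By the outcome, as a careful person would: the job done as asked, in the order asked, and still so for the second after the job is handed in, with the robot touching nothing.
It also fails if it takes over 32 s, if anything falls off the work surface, if the arm or the gripper's body presses on something with over 40 N, if the wrist force passes 120 N, or if a joint passes its speed limit or range.

## Working session

There is one attempt and no reset: what is moved stays moved. The work goes in short steps, each a Python script; the robot and the scene stay as the last script left them, time stands still between calls to the robot, and variables do not carry over. Pictures are saved under pics/ and viewed, at most 10 in all, crops included, and the job is handed in when it is done.

```bash
mkdir -p pics
cat > h.py <<'E'
import numpy as np, cv2
from workcell import robot
def snap(n):
    s=robot.snapshot(n); np.savez(f'{n}.npz',**s); return s
def load(n): return dict(np.load(f'{n}.npz'))
def save(img,name): cv2.imwrite(f'pics/{name}.png',img[:,:,::-1])
def crop(s,r0,r1,c0,c1,k,name): save(cv2.resize(s['img'][r0:r1,c0:c1],None,fx=k,fy=k,interpolation=cv2.INTER_CUBIC),name)
def p3(s,u,v,d=None):
    d=s['depth'][int(v),int(u)] if d is None else d
    return (s['T']@[(u-s['cx'])/s['fx']*d,(v-s['cy'])/s['fy']*d,d,1])[:3]
def pz(s,u,v,z):  # ray meets height z
    R=s['T'][:3,:3]; r=R@[(u-s['cx'])/s['fx'],(v-s['cy'])/s['fy'],1]; o=s['T'][:3,3]
    return o+r*(z-o[2])/r[2]
def px(s,P):
    c=np.linalg.inv(s['T'])@np.append(P,1); return c[0]/c[2]*s['fx']+s['cx'],c[1]/c[2]*s['fy']+s['cy']
E
python3 - <<'E'
from h import *
for n in('scene','top'):
    s=snap(n); save(s['img'],n+'0'); print(n,s['T'].round(3).tolist(),s['fx'])
print(robot.read_state()['tool_rot'],robot.read_state()['time'])
E
```

```text
scene [[-0.382, 0.611, -0.694, 1.208], [0.924, 0.241, -0.297, 0.328], [-0.014, -0.754, -0.656, 0.686], [0.0, 0.0, 0.0, 1.0]] 424.1108012031584
top [[-0.004, -0.991, 0.13, 0.405], [-0.999, 0.008, 0.036, 0.012], [-0.036, -0.13, -0.991, 1.089], [0.0, 0.0, 0.0, 1.0]] 390.8529158956781
[[-9.46748976e-01  3.21971196e-01 -9.61574614e-04]
 [ 3.21972503e-01  9.46747052e-01 -1.93041154e-03]
 [ 2.88831017e-04 -2.13721574e-03 -9.99997674e-01]] 0.1
```

View pics/scene0.png

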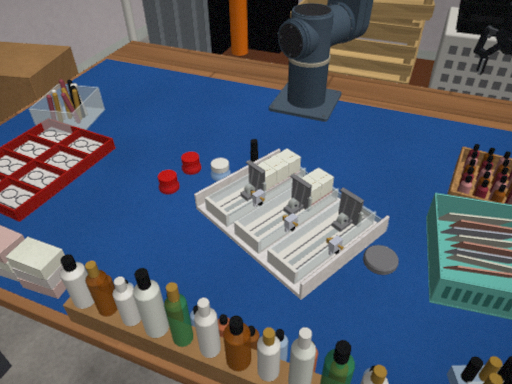

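View pics/top0.png

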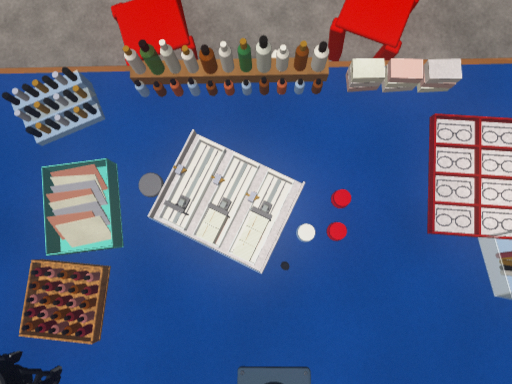

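The scene image shows the three-carton lane near (275,165) and the two-carton lane near (315,185). The third lane, with its paddle at about (350,207), has no cartons. In the top image these are at (245,235), (212,220) and (182,203), so the left lane is the empty one. The paddles at (260,212) and (223,206) look the same but belong to the stocked lanes. Next I'll take one close crop of each view.

Run:
```python
from h import *
s=load('top');t=load('scene')
a=cv2.resize(s['img'][125:275,140:310],None,fx=4.5,fy=4.0*4.5/4.0,interpolation=cv2.INTER_CUBIC)[:600]
save(a,'topc')
crop(t,170,290,260,400,5,'scenec')
```

```text
(no output)
```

View pics/topc.png

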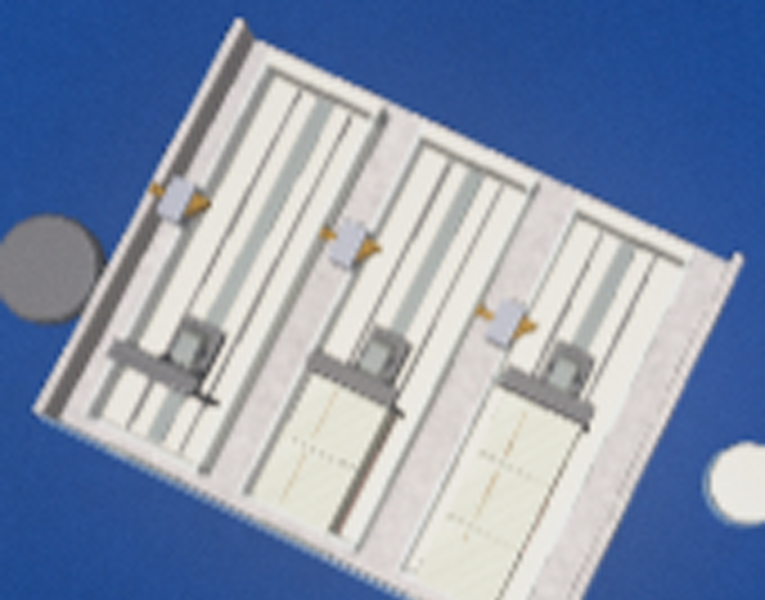

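View pics/scenec.png

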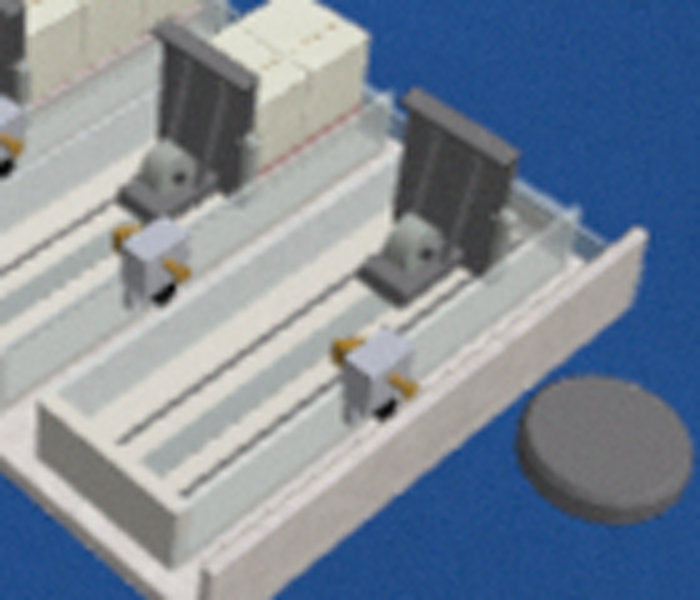

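The close crops confirm it. The left lane has no cartons: in the top crop its paddle's top edge runs (112,348)–(215,398), and its catch is at (180,200) with the bolt tip at (205,203). Now I'll measure.

Run:
```python
from h import *
s=load('top')
f=lambda u,v:(140+(u+.5)/4.5-.5,125+(v+.5)/4.5-.5)
def show(n,a,b,z):
    A=pz(s,*f(*a),z);B=pz(s,*f(*b),z);d=B-A
    print(n,A.round(4),B.round(4),'len',np.hypot(*d[:2]).round(4),'ang',np.degrees(np.arctan2(d[1],d[0])).round(2))
show('slitL',(180,330),(300,92),.018)
show('slitR',(180,447),(350,118),.018)
show('cheekL z48',(38,408),(240,20),.048)
show('cheekL z60',(38,408),(240,20),.060)
show('cheektops back',(240,20),(742,258),.06)
for u,v in [(120,350),(150,362),(185,378),(180,195),(180,205),(50,400),(230,40),(205,203),(250,250)]:
    print((u,v),p3(s,*f(u,v)).round(4))
# height-based segmentation: points 90..105mm
v,u=np.mgrid[:384,:512];d=s['depth']
P=np.einsum('ij,jhw->ihw',s['T'],np.stack([(u-s['cx'])/s['fx']*d,(v-s['cy'])/s['fy']*d,d,np.ones_like(d)]))[:3]
for n,lo,hi in(('padtop',.088,.11),('catch',.056,.075)):
    m=((P[2]>lo)&(P[2]<hi)&(d>0)); m[:125]=0;m[280:]=0;m[:,:145]=0;m[:,310:]=0
    k,l,st,c=cv2.connectedComponentsWithStats(m.astype(np.uint8))
    for i in range(1,k):
        if st[i,4]>4:
            Q=P[:,l==i]; r=cv2.minAreaRect(Q[:2].T.astype(np.float32)*1000)
            print(n,st[i].tolist(),Q.mean(1).round(4),[np.round(x,1) for x in r])
```

```text
slitL [0.5449 0.2562 0.018 ] [0.695  0.1835 0.018 ] len 0.1668 ang -25.85
slitR [0.4726 0.2547 0.018 ] [0.6779 0.1518 0.018 ] len 0.2297 ang -26.61
cheekL z48 [0.4945 0.3341 0.048 ] [0.7328 0.2163 0.048 ] len 0.2658 ang -26.31
cheekL z60 [0.4935 0.3304 0.06  ] [0.7291 0.214  0.06  ] len 0.2628 ang -26.31
cheektops back [0.7291 0.214  0.06  ] [ 0.5795 -0.0868  0.06  ] len 0.3359 ang -116.43
(120, 350) [0.523  0.2719 0.0995]
(150, 362) [0.5162 0.2548 0.0981]
(185, 378) [0.5066 0.234  0.1004]
(180, 195) [0.6208 0.248  0.0618]
(180, 205) [0.614  0.2472 0.0648]
(50, 400) [0.499  0.326  0.0513]
(230, 40) [0.7201 0.2222 0.0485]
(205, 203) [0.6168 0.2339 0.0565]
(250, 250) [0.595  0.2139 0.016 ]
padtop [164, 200, 20, 13, 105] [0.514  0.2528 0.099 ] [array([514.1, 252.9]), array([55.7, 11.5]), np.float64(63.4)]
padtop [207, 202, 22, 13, 108] [0.5071 0.1398 0.0986] [array([507.2, 140. ]), array([56. , 11.6]), np.float64(63.2)]
padtop [251, 206, 21, 13, 107] [0.4965 0.0283 0.0986] [array([496.6,  28.2]), array([55.9, 11.5]), np.float64(63.3)]
catch [173, 164, 14, 10, 78] [0.6187 0.249  0.0627] 
[... 1949 characters left out ...]
4.6]), np.float64(63.3)]
catch [235, 242, 16, 12, 41] [0.4061 0.0798 0.074 ] [array([404.3,  78.8]), array([38.1, 24. ]), np.float64(63.2)]
catch [251, 243, 6, 5, 10] [0.4134 0.0497 0.0736] [array([412.6,  50.7]), array([13.9,  9.2]), np.float64(63.4)]
catch [245, 246, 5, 2, 6] [0.4103 0.0652 0.074 ] [array([410.6,  65.4]), array([10.6,  2.4]), np.float64(71.5)]
catch [234, 249, 4, 3, 5] [0.401  0.0951 0.0744] [array([401. ,  95.3]), array([3.5, 6.9]), np.float64(26.4)]
catch [243, 257, 4, 3, 6] [0.3801 0.0713 0.0735] [array([380.6,  72.2]), array([7.7, 5.1]), np.float64(89.3)]
catch [282, 262, 7, 8, 43] [ 0.3613 -0.0318  0.0676] [array([361.1, -31.7]), array([16. , 16.4]), np.float64(44.2)]
```

```bash
cat >> h.py <<'E'
yaw=np.radians(-26.4); e=np.array([np.cos(yaw),np.sin(yaw),0]); n=np.array([-e[1],e[0],0]); Z=np.array([0,0,1.])
top=np.array([0.5141,0.2528,0.]) # paddle roll centre at travel 0
def rot(th,k):
    z=np.sin(th)*e-np.cos(th)*Z; a=np.cross(n,z)
    y=[n,-n,a,-a][k]; return np.column_stack([np.cross(y,z),y,z])
E
python3 - <<'E'
from h import *
q0=np.array(robot.read_state()['q'])
for th in (25,35,45):
  for k in range(4):
    R=rot(np.radians(th),k); r=[]
    for off,z in ((-.04,.16),(-.04,.074),(.12,.074)):
        q=robot.ik(top+off*e+z*Z,R); r.append(None if q is None else np.round(q,2).tolist())
    print(th,k,r)
E
```

```text
25 0 [[0.61, -0.11, -0.26, 1.2, -0.38, 1.02], [0.61, -0.07, -0.4, 1.02, -0.38, 1.02], [0.36, 0.11, -0.22, 0.93, -0.31, 0.77]]
25 1 [[0.61, -0.11, -0.26, 1.2, -0.38, -2.12], [0.61, -0.07, -0.4, 1.02, -0.38, -2.12], [0.36, 0.11, -0.22, 0.93, -0.31, -2.37]]
25 2 [[0.61, -0.11, -0.26, 1.2, -0.38, -0.55], [0.61, -0.07, -0.4, 1.02, -0.38, -0.55], [0.36, 0.11, -0.22, 0.93, -0.31, -0.8]]
25 3 [[0.61, -0.11, -0.26, 1.2, -0.38, 2.59], [0.61, -0.07, -0.4, 1.02, -0.38, 2.59], [0.36, 0.11, -0.22, 0.93, -0.31, 2.34]]
35 0 [[0.7, -0.16, -0.36, 1.09, -0.55, 1.08], [0.7, -0.1, -0.49, 0.91, -0.55, 1.08], [0.42, 0.04, -0.36, 0.75, -0.46, 0.78]]
35 1 [[0.7, -0.16, -0.36, 1.09, -0.55, -2.06], [0.7, -0.1, -0.49, 0.91, -0.55, -2.06], [0.42, 0.04, -0.36, 0.75, -0.46, -2.36]]
35 2 [[0.7, -0.16, -0.36, 1.09, -0.55, -0.49], [0.7, -0.1, -0.49, 0.91, -0.55, -0.49], [0.42, 0.04, -0.36, 0.75, -0.46, -0.79]]
35 3 [[0.7, -0.16, -0.36, 1.09, -0.55, 2.65], [0.7, -0.1, -0.49, 0.91, -0.55, 2.65], [0.42, 0.04, -0.36, 0.75, -0.46, 2.35]]
45 0 [[0.78, -0.18, -0.45, 0.98, -0.73, 1.12], [0.78, -0.1, -0.56, 0.79, -0.73, 1.12], [0.49, -0.0, -0.49, 0.55, -0.61, 0.78]]
45 1 [[0.78, -0.18, -0.45, 0.98, -0.73, -2.02], [0.78, -0.1, -0.56, 0.79, -0.73, -2.02], [0.49, -0.0, -0.49, 0.55, -0.61, -2.37]]
45 2 [[0.78, -0.18, -0.45, 0.98, -0.73, -0.45], [0.78, -0.1, -0.56, 0.79, -0.73, -0.45], [0.49, -0.0, -0.49, 0.55, -0.61, -0.79]]
45 3 [[0.78, -0.18, -0.45, 0.98, -0.73, 2.69], [0.78, -0.1, -0.56, 0.79, -0.73, 2.69], [0.49, -0.0, -0.49, 0.55, -0.61, 2.35]]
```

Run:
```python
from h import *
R=rot(np.radians(38),0)
robot.command_gripper(0.0)
robot.move_ptp(top-.055*e+.17*Z,R)
robot.move_linear(top-.045*e+.073*Z,rate=.12)
f0=np.array(robot.read_state()['contact_force']);np.save('f0.npy',f0)
print(robot.read_state()['time'],f0)
off=-.045
for i in range(14):
    off+=.003; robot.move_linear(top+off*e+.073*Z,rate=.05)
    s=robot.read_state(); f=np.array(s['contact_force'])-f0
    a=(np.array(s['tcp_pos'])-top)@e; print(round(off,4),a.round(4),(-f@e).round(2),round(s['time'],2))
    if -f@e>1.5: break
s=snap('scene');crop(s,150,290,240,400,5,'touch')
```

```text
3.1917 [ 0.27765099 -0.42920323 -0.05413089]
-0.042 -0.0416 0.04 3.44
-0.039 -0.0388 -0.04 3.69
-0.036 -0.0359 1.08 3.94
-0.033 -0.0328 -0.15 4.19
-0.03 -0.0299 0.1 4.44
-0.027 -0.0268 0.45 4.69
-0.024 -0.0238 0.54 4.94
-0.021 -0.0208 0.12 5.19
-0.018 -0.0178 1.87 5.44
```

View pics/touch.png

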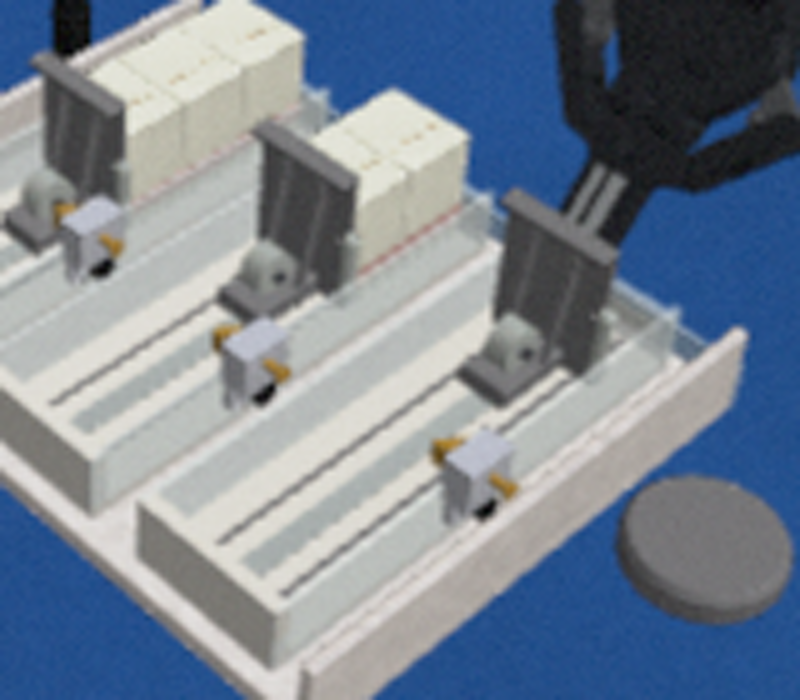

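The picture shows the fingertips on the empty lane's paddle, at about (590,205) in the crop, and nothing else touched. The catch is at (478,465). I'll push on with force monitoring.

Run:
```python
from h import *
f0=np.load('f0.npy')
def st():
    F=[];
    for _ in range(3):
        s=robot.read_state();F.append(s['contact_force']);robot.pause(.02)
    f=np.mean(F,0)-f0; d=np.array(s['tcp_pos'])-top
    return (d@e).round(4),(-f@e).round(2),(f@n).round(2),f[2].round(2),round(s['time'],2)
robot.move_linear(top+.02*e+.073*Z,rate=.05);print(st())
robot.move_linear(top+.045*e+.073*Z,rate=.05);print(st())
off=.045;pk=0
while off<.105:
    off+=.003; robot.move_linear(top+off*e+.073*Z,rate=.04)
    r=st();print(r);pk=max(pk,r[1])
    if pk>7.5 and r[1]<5.5 or r[1]>20: break
```

```text
(np.float64(0.0198), np.float64(2.95), np.float64(1.09), np.float64(-0.36), 6.43)
(np.float64(0.0451), np.float64(3.35), np.float64(2.31), np.float64(-1.13), 7.13)
(np.float64(0.048), np.float64(2.62), np.float64(1.81), np.float64(-0.78), 7.43)
(np.float64(0.0511), np.float64(2.74), np.float64(1.71), np.float64(-0.68), 7.73)
(np.float64(0.0541), np.float64(3.2), np.float64(1.73), np.float64(-0.55), 8.03)
(np.float64(0.0572), np.float64(3.26), np.float64(1.68), np.float64(-0.48), 8.33)
(np.float64(0.0601), np.float64(3.95), np.float64(1.66), np.float64(0.05), 8.63)
(np.float64(0.0631), np.float64(2.91), np.float64(1.82), np.float64(-0.19), 8.93)
(np.float64(0.0661), np.float64(2.91), np.float64(1.57), np.float64(-0.2), 9.23)
(np.float64(0.0691), np.float64(3.12), np.float64(2.11), np.float64(0.29), 9.53)
(np.float64(0.0721), np.float64(3.75), np.float64(2.19), np.float64(-0.23), 9.83)
(np.float64(0.0751), np.float64(3.2), np.float64(2.01), np.float64(-0.6), 10.13)
(np.float64(0.0776), np.float64(5.59), np.float64(1.64), np.float64(1.2), 10.43)
(np.float64(0.0802), np.float64(8.29), np.float64(0.58), np.float64(2.07), 10.73)
(np.float64(0.0828), np.float64(10.92), np.float64(0.03), np.float64(4.1), 11.03)
(np.float64(0.0855), np.float64(12.16), np.float64(-0.05), np.float64(4.64), 11.33)
(np.float64(0.0902), np.float64(3.65), np.float64(0.92), np.float64(0.43), 11.63)
```

The force peaked at 12 N and dropped to 3.6 N at 0.090, so the pin has just cleared the bolt. I'll go about 1 cm beyond that and check with a picture before releasing.

Run:
```python
from h import *
robot.move_linear(top+.102*e+.073*Z,rate=.04)
s=snap('scene');crop(s,190,265,290,380,8,'past')
print(robot.read_state()['time'])
```

```text
12.15
```

View pics/past.png

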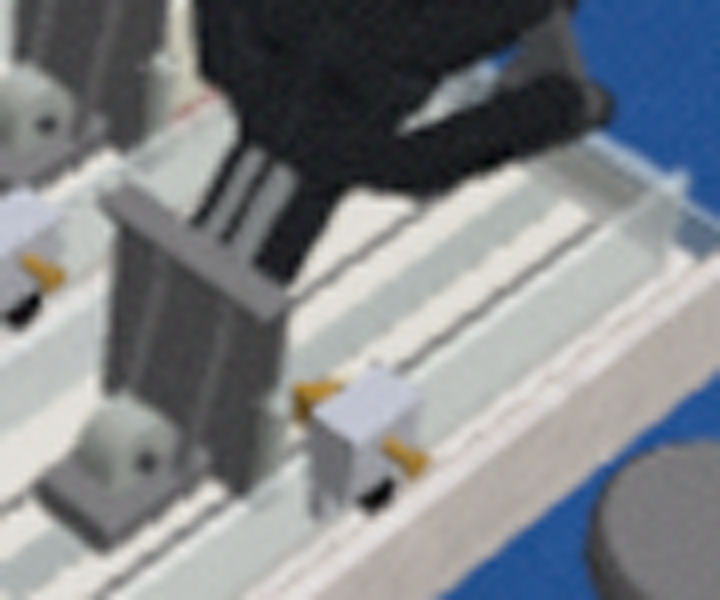

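The pin, top at crop (270,402), now stands behind the brass bolt, whose rear face is at about (300,400); the bolt is out again. I'll put a rough number on the gap.

Run:
```python
from h import *
s=load('scene')
f=lambda u,v:(290+(u+.5)/8-.5,190+(v+.5)/8-.5)
b=pz(s,*f(298,402),.055)
for z in (.06,.065): 
    p=pz(s,*f(272,402),z); print('pin',z,((p-b)@e).round(4),((p-b)@n).round(4))
print(p3(s,*f(272,408)).round(4),p3(s,*f(302,405)).round(4),((p3(s,*f(272,408))-p3(s,*f(302,405)))@e).round(4))
```

```text
pin 0.06 0.0086 -0.0016
pin 0.065 0.0125 0.0012
[0.6351 0.23   0.0681] [0.6205 0.2348 0.0564] 0.0152
```

Run:
```python
from h import *
robot.move_linear(top+.104*e+.073*Z,rate=.04)
robot.pause(.2)
robot.move_linear(top+.03*e+.075*Z,rate=.2)
print(np.array(robot.read_state()['contact_force'])-np.load('f0.npy'))
robot.move_linear(top-.03*e+.17*Z,rate=.2)
s=snap('scene');crop(s,190,265,290,380,8,'latched');t=snap('top')
v,u=np.mgrid[:384,:512];d=t['depth']
P=np.einsum('ij,jhw->ihw',t['T'],np.stack([(u-t['cx'])/t['fx']*d,(v-t['cy'])/t['fy']*d,d,np.ones_like(d)]))[:3]
m=((P[2]>.088)&(P[2]<.11)).astype(np.uint8);m[:125]=0;m[280:]=0;m[:,:145]=0;m[:,310:]=0
k,l,stt,c=cv2.connectedComponentsWithStats(m)
for i in range(1,k):
    if stt[i,4]>20: Q=P[:,l==i].mean(1);print(Q.round(4),stt[i,4],((Q-top)@e).round(4))
print(robot.read_state()['time'])
```

```text
[-0.82119066 -0.16883546  0.55199077]
[0.6092 0.2058 0.0987] 104 0.1061
[0.5069 0.1396 0.0988] 109 0.0439
[0.4965 0.0284 0.0986] 108 0.084
13.925
```

View pics/latched.png

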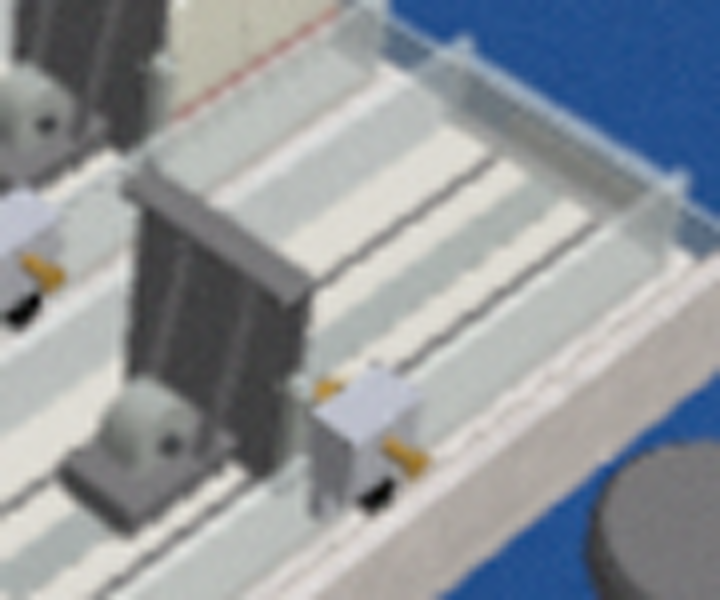

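The paddle has come forward 1–1.5 cm and stays at a travel of 0.106 m, its pin at crop (298,385) resting on the bolt at (325,388). The other two paddles are where they were.

```bash
python3 -c "
from h import *
robot.pause(.3);print(robot.close_job())"
```

```text
the job is handed in; nothing more can be done
None
```

The empty left lane's pusher was pushed about 1.5 cm past its catch, well short of the end stop. I then let it go, and it now rests latched on the bolt. The other two pushers haven't moved, the arm touched nothing else, and the job was handed in at about 14 s.

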